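Set the matching cover on the shear box's two pins

TASK

Two aluminium cover plates lie beside the soil shear box, on either side of it. Pick up by its bar handle the one whose two holes are as far apart as the box's two locating pins, lower it level over both pins until it lies flat on the box, and let go of it only once the pins are in its holes. Leave the other cover where it lies.

Things in the scene. Friction and masses are not known exactly. Their poses are not given: they have to be found in the camera images.
- cover: Fitting cover: aluminium plate 150 x 84 x 8 mm, 0.2-0.45 kg, flat on the bench left or right of the box. Two 24 mm through-holes on its long centre line, 110 mm apart (near the ends). Bar handle on posts over its middle: 44 mm along the plate, 16 wide, 18 high (24 to 42 mm above the underside). Origin: centre of underside; x along plate and bar, z up. A half turn makes no difference.
- other_cover: Cover that does not fit: aluminium plate 150 x 84 x 8 mm, 0.2-0.45 kg, flat on the bench left or right of the box. Two 24 mm through-holes on its long centre line, 72 mm apart (near the handle). Bar handle on posts over its middle: 44 mm along the plate, 16 wide, 18 high (24 to 42 mm above the underside). Origin: centre of underside; x along plate and bar, z up.
- shear_box: Shear box, fixed: aluminium block 150 x 90 mm, flat top 40 mm above the bench, open 60 mm square pocket in the middle. Two upright steel pins on its long centre line, 110 mm apart, rise 24 mm above the block: 14 mm thick for 10 mm, then tapering to a 4 mm tip. The seated cover lies flat on the block. Origin: centre of underside, at bench height; x along the line of pins, z up.

How it is judged:
On the way:
1. the fitting cover is lifted off the bench, above the height of the pins (height (world z) of cover above 0.07 m), for 0.1 s.
At the end, for the whole second after the job is handed in: The fitting cover lies at rest and flat on the shear box with both pins through its holes (underside within 4 mm of the block's top, centre within 12 mm of the block's centre, tilt under 3.4 degrees, long sides parallel within 11 degrees); the other cover is within 30 mm of where it lay (horizontal distance between cover and shear_box below 0.012 m and z of cover in the frame of shear_box between 0.036 and 0.044 m and angle between cover's own z axis and vertical below 0.06 rad and angle between the x axis of cover and the x axis of shear_box, either way round below 0.2 rad and linear speed of cover below 0.02 m/s and angular speed of cover below 0.2 rad/s and distance of other_cover from where it was at the start of the episode below 0.03 m); the robot touches nothing.
It fails at once if the fitting cover is let go while it is wholly above the pins (underside more than 75 mm above the bench) (height (world z) of cover above 0.075 m and contact force between the fingers and cover below 0.05 N).
It fails at once if the fitting cover is tipped more than 25 degrees (angle between cover's own z axis and vertical above 0.44 rad).
It fails at once if the other cover is moved more than 30 mm (distance of other_cover from where it was at the start of the episode above 0.03 m).
It also fails if it takes over 40 s, if anything falls off the work surface, if the arm or the gripper's body presses on something with over 40 N, if the wrist force passes 120 N, or if a joint passes its speed limit or range.

ROBOT

A 6-joint arm with a two-finger parallel gripper is mounted at the origin on a cart in front of the work surface, level with it; the furniture and walls round the work are solid. World frame = base frame: x ahead of the robot, y to its left, z up, the work surface at z = 0. Lengths are in m, angles in rad, forces in N, time in s.
With the tool pointing down it reaches from about 0.325 to 0.9 m from the base axis. Payload 3.5 kg.
Tool frame: the origin (TCP) lies midway between the tips of the shut fingers; the grasp point (between the pads) lies 19 mm behind it; z points along the fingers, y is the line along which they close (so a half turn about z gives the same grasp; the last joint's range is limited). The gripper opens to 85 mm and grips with 20 to 120 N. Pads are 22 mm wide; open, the fingers measure 114 mm over their backs; the gripper's body (76 mm by 85 mm) begins 54 mm behind the grasp point. The pads swing forward as they close: fully open they stand 13 mm farther back than shut.
Start: joints at [0.999, 0.276, -0.026, 1.268, 0, 1.467], TCP at [0.282, 0.558, 0.203] pointing down, gripper open.
Joint ranges: [-3.12, 3.12], [-0.85, 1.88], [-1.08, 1.24], [-1.95, 2.15], [-1.57, 1.53], [-3.14, 3.14]. Speed limits (rad/s): [2.57, 2.57, 3.14, 3.14, 3.14, 3.14].

INTERFACE

Orientations are given as a rotation vector (axis times angle).
In Python, from rig import telemetry, optics, sign_off gives the robot as it stands. The module is installed in compiled form; this text tells all that it offers.
- The arm moves only by the tool play_rows, never from a script. Its argument "steps" is a list that holds one entry, the list of rows, each a list of 7 numbers: the shift along the world's x, y, z in units of 4 cm (1.0 is 4 cm), then the turn, a rotation vector about the world's x, y, z in units of 4 degrees (1.0 is 4 degrees), then the opening, from -1 (shut) to 1 (fully open). In form: [[[dx, dy, dz, wx, wy, wz, jaw], ...]]. A call has 1 to 8 rows; each row shifts and turns the commanded pose from where the row before left it; what a row does not reach is not made up. A row lasts 1/12 s, in which the tool goes at most 41.7 mm and 7.16 degrees, less where a joint would pass 70% of its speed; a pose out of reach is approached as far as the arm can. A call with a number of a shift or a turn outside -1 to 1 is refused whole. A call with a gripper value outside its range is refused whole. The fingers move at their own pace and stop on an object; "newtons" is the grip in N (left out, the last holds). Time passes only in rows, so rows that do not move let the fingers close. It gives the time, the measured TCP pose, the force, the opening and the grip force at its end, in the units of the state.
- telemetry.observe(): the state, without advancing time (a new reading comes with each control period).
- optics.capture(name): name is "scene" or "top"; returns the picture (420x560x3 uint8, blue, green, red); there is no depth.
- optics.camera_params(name): a dict with "intrinsics" (3x3 intrinsics, pixels), "eye" and "attitude" of the camera in the world. Camera axes: x right, y up, looking along -z (the intrinsics and any distortion apply to the point x, -y, -z); pixel columns grow to the right and rows downward; lengths in m; the calibration is good to about 2 mm. A picture is of the moment at which its call begins. camera_params takes no time and is no camera call.
- sign_off(): hands the job in; it is judged then, once.
The state is a dict: "time": time; "q": joint angles; "qvel": joint speeds; "joint_efforts": joint torques, N m; "position": TCP position; "orientation": TCP orientation; "wrist_force": force on the tool from outside, world axes, zero at the start; "torque": the same for the moment, N m; "grip_width": finger opening in m; "grip_force": force on a finger pad.
Only numpy, scipy, OpenCV 4.12 (cv2) and the standard library are available. Lean on these libraries where they do the work, as an engineer would, in place of code of your own. Each camera call takes 0.05 s, during which the arm holds its last target. There are 200 camera calls.

## Working session

There is one attempt and no reset: what is moved stays moved. The work goes in short steps, Python scripts to look and compute and a tool call to move; the robot and the scene stay as the last step left them, time stands still between calls to the robot, and variables do not carry over. Pictures are saved under pics/ and viewed, at most 13 in all, crops included, and the job is handed in when it is done.

Besides the shell and the picture viewer there is one more tool, called after "Emit:" by a JSON object that holds its "name" and its "arguments", one argument or row to a line. play_rows: Moves the arm, as the interface text tells. Its arguments: {"type":"object","properties":{"steps":{"type":"array"},"newtons":{"type":"number"}},"required":["steps"]}

```bash
mkdir -p pics; python3 - <<'E'
from rig import telemetry, optics
import cv2
for n in ("scene","top"):
    cv2.imwrite(f"pics/{n}0.png",optics.capture(n)); print(optics.camera_params(n))
s=telemetry.observe(); print(s)
E
```

```text
{'intrinsics': array([[540.90904126,   0.        , 289.94248712],
       [  0.        , 540.90904126, 212.22701355],
       [  0.        ,   0.        ,   1.        ]]), 'eye': array([ 0.0770243 , -0.88548524,  0.53776665]), 'attitude': array([ 1.07725035, -0.28053161, -0.41436553])}
{'intrinsics': array([[394.44565987,   0.        , 277.83219983],
       [  0.        , 394.44565987, 207.0385156 ],
       [  0.        ,   0.        ,   1.        ]]), 'eye': array([ 0.45911219, -0.00331858,  1.11881489]), 'attitude': array([ 0.07080054, -0.03560814, -1.58042336])}
{'time': 0.1, 'q': array([ 9.98590698e-01,  2.77083817e-01, -2.77705747e-02,  1.26799820e+00,
        2.21247292e-05,  1.46739155e+00]), 'qvel': array([ 0.00107335, -0.00188058,  0.00275658,  0.00199967, -0.00110167,
       -0.0006319 ]), 'joint_efforts': array([ 5.01654613e-04, -4.46707785e+01,  2.96128517e+01,  8.45923059e-03,
       -1.03676482e-04,  2.35618637e-05]), 'position': array([0.28196866, 0.55691126, 0.20194224]), 'orientation': array([-7.29502408e-01, -3.05499736e+00,  3.03522612e-03]), 'wrist_force': array([-0.24926668,  0.66536662,  0.74565128]), 'torque': array([-0.00099771, -0.01598655,  0.00014452]), 'grip_force': 0.0, 'grip_width': 0.08560299784400577}
```

View pics/top0.png

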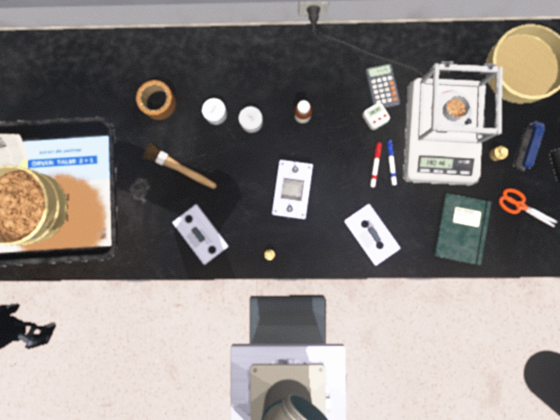

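View pics/scene0.png

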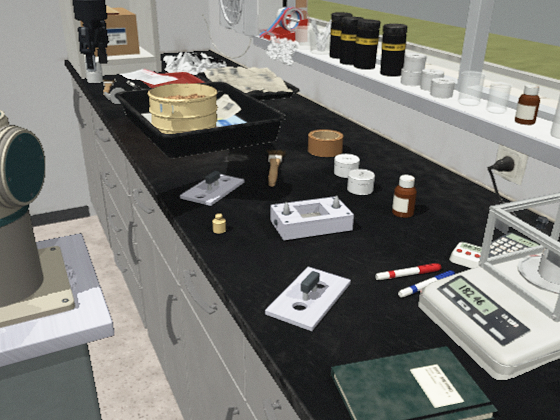

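The top view shows the box at about (292,190), one cover at (200,234) on the left and the other at (372,234). The left cover seems to have its holes near the ends. Next I'll measure them and enlarge the view.

```bash
cat > h.py <<'E'
import numpy as np, cv2
from scipy.spatial.transform import Rotation as R
from rig import telemetry, optics
def ray(n,px,z):
    c=optics.camera_params(n); A=R.from_rotvec(c["attitude"]).as_matrix()
    d=np.linalg.inv(c["intrinsics"])@np.array([px[0],px[1],1.]); d=A@(d*[1,-1,-1])
    e=c["eye"]; return (e+d*(z-e[2])/d[2])
def proj(n,P):
    c=optics.camera_params(n); A=R.from_rotvec(c["attitude"]).as_matrix()
    p=(A.T@(np.array(P)-c["eye"]))*[1,-1,-1]; p=c["intrinsics"]@p; return p[:2]/p[2]
E
python3 - <<'E'
from h import *
im=cv2.imread("pics/top0.png"); hsv=cv2.cvtColor(im,cv2.COLOR_BGR2HSV)
m=((hsv[...,2]>120)&(hsv[...,1]<60)).astype(np.uint8)*255
for nm,(u,v),z in (("L",(200,234),.008),("box",(292,190),.04),("R",(372,234),.008)):
    w=np.zeros_like(m); w[v-36:v+36,u-36:u+36]=m[v-36:v+36,u-36:u+36]
    cs,h=cv2.findContours(w,cv2.RETR_CCOMP,cv2.CHAIN_APPROX_NONE)
    i=max(range(len(cs)),key=lambda k:cv2.contourArea(cs[k])); 
    P=np.array([ray("top",p[0],z)[:2] for p in cs[i]],np.float32)
    (c,s,a)=cv2.minAreaRect(P); b=cv2.boxPoints((c,s,a)); e=b[1]-b[0] if np.linalg.norm(b[1]-b[0])>np.linalg.norm(b[2]-b[1]) else b[2]-b[1]
    print(nm,c,s,"yaw",np.degrees(np.arctan2(e[1],e[0])))
    for k,cc in enumerate(cs):
        if h[0][k][3]==i and len(cc)>4:
            q=cv2.minAreaRect(cc); print("  hole",q[0],q[1],ray("top",q[0],z)[:2])
cv2.imwrite("pics/z.png",cv2.resize(im[145:275,160:420],(780,390),interpolation=cv2.INTER_CUBIC))
E
```

```text
L (0.4614394009113312, 0.2422618865966797) (0.15638218820095062, 0.08817912638187408) yaw 37.921524
  hole (211.75003051757812, 249.25003051757812) (8.485280990600586, 7.77817440032959) [0.41754641 0.20829738]
  hole (197.7317352294922, 233.91465759277344) (16.398244857788086, 7.183993816375732) [0.46097858 0.24811093]
  hole (188.25, 218.25001525878906) (7.77817440032959, 8.485280990600586) [0.5055084  0.27528295]
box (0.5819863080978394, -0.019045695662498474) (0.09666918218135834, 0.15714991092681885) yaw -8.712245
R (0.4555574953556061, -0.2408575415611267) (0.15643557906150818, 0.09089900553226471) yaw 33.909443
  hole (378.7500305175781, 244.25003051757812) (8.485280990600586, 6.363961219787598) [ 0.42735471 -0.25935816]
  hole (369.0, 229.5) (2.1213202476501465, 2.1213202476501465) [ 0.4686901  -0.23333038]
  hole (364.5, 223.5) (7.0, 7.0) [ 0.48559218 -0.22120866]
```

View pics/z.png

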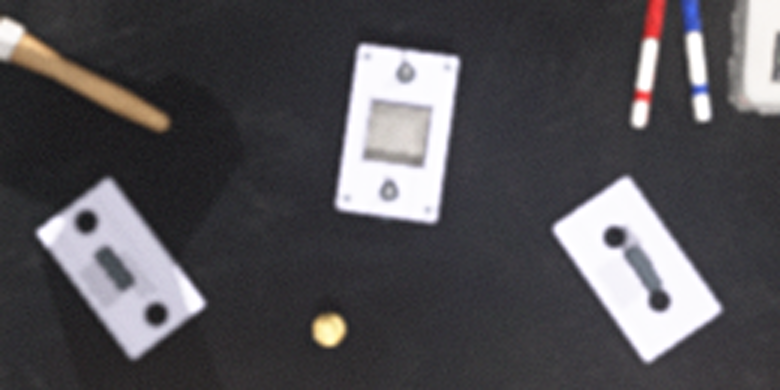

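The enlarged view shows the left cover has its holes near the ends, 110 mm apart by measurement, so it is the one that fits. It is at about (0.4615, 0.242) with yaw 37.5°. The right cover's holes sit next to its handle. I'll move above the left cover.

Emit:
{"name": "play_rows", "arguments": {
  "steps": [
    [[0.5,-0.9,0,0,0,1,1],[0.5,-0.9,0,0,0,1,1],[0.5,-0.9,0,0,0,1,1],[0.5,-0.9,0,0,0,1,1],[0.5,-0.9,0,0,0,1,1],[0.5,-0.9,0,0,0,1,1],[0.5,-0.9,0,0,0,1,1],[0.5,-0.9,0,0,0,1,1]]
  ]
}}

```text
time: 0.77
position: [0.4425, 0.2676, 0.2026]
orientation: [0.147, -3.138, 0.0]
wrist_force: [1.7, -0.1, 0.4]
grip_width: 0.0853
grip_force: 0.0
```

Emit:
{"name": "play_rows", "arguments": {
  "steps": [
    [[0.1,-0.1,-0.3,0,0,1,1],[0.1,-0.1,-0.3,0,0,1,1],[0.1,-0.1,-0.3,0,0,1,1],[0.1,-0.1,-0.3,0,0,1,1],[0.1,-0.1,-0.3,0,0,1,1],[0,-0.1,-0.3,0,0,1,1],[0,-0.1,-0.2,0,0,1,1],[0,0,0,0,0,1,1]]
  ]
}}

```text
time: 1.43
position: [0.4602, 0.2401, 0.1203]
orientation: [1.003, -2.972, 0.001]
wrist_force: [-0.4, -0.4, -0.9]
grip_width: 0.0855
grip_force: 0.0
```

```bash
python3 - <<'E'
from h import *
cv2.imwrite("pics/s1.png",optics.capture("scene"))
s=telemetry.observe(); r=R.from_rotvec(s["orientation"]).as_matrix()
print(s["time"],s["position"],r.round(3),"yaw y",np.degrees(np.arctan2(r[1,1],r[0,1])),s["q"],s["wrist_force"])
im=cv2.imread("pics/top0.png")
# pins: tips ~ crop
for z in (.04,.05,.06): print(z,ray("top",(295,169),z)[:2],ray("top",(289.7,208.3),z)[:2])
c=cv2.imread("pics/scene0.png")[180:330,170:370]; c2=cv2.imread("pics/s1.png")[100:250,140:340]
cv2.imwrite("pics/s1c.png",np.hstack([cv2.resize(c,(400,300)),cv2.resize(c2,(400,300))]))
E
```

```text
1.4833 [0.4607791  0.24056628 0.12114946] [[-0.794 -0.608 -0.004]
 [-0.608  0.794 -0.001]
 [ 0.004  0.001 -1.   ]] yaw y 127.42411373989403 [ 3.56804621e-01  1.53312968e-01 -3.61198235e-01  1.06026862e+00
 -8.42984931e-05 -2.96371291e-01] [-0.8084119  -0.36485948 -0.30834528]
0.04 [ 0.63692916 -0.02787292] [ 0.52851483 -0.01200503]
0.05 [ 0.6352809  -0.02764532] [ 0.52787151 -0.01192452]
0.06 [ 0.63363263 -0.02741771] [ 0.52722819 -0.011844  ]
```

View pics/s1c.png

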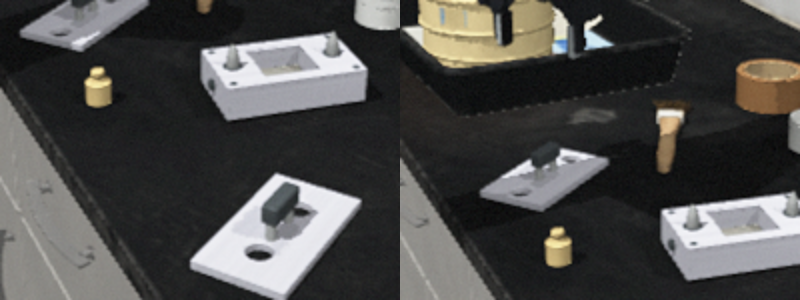

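The left half shows the box with its pins and the right cover; the right half shows the fingers above the left cover, whose handle is at scene pixel (213,178). The tool is aligned, so I'll go down and grip.

Emit:
{"name": "play_rows", "arguments": {
  "steps": [
    [[0.03,0.03,-0.5,0,0,0,1],[0,0,-0.5,0,0,0,1],[0,0,-0.5,0,0,0,1],[0,0,-0.5,0,0,0,1],[0,0,-0.35,0,0,0,1],[0,0,-0.25,0,0,0,1],[0,0,0,0,0,0,1]]
  ]
}}

```text
time: 2.07
position: [0.4615, 0.242, 0.0168]
orientation: [0.998, -2.974, 0.0]
wrist_force: [-0.2, -0.2, -0.8]
grip_width: 0.0855
grip_force: 0.0
```

Emit:
{"name": "play_rows", "arguments": {
  "steps": [
    [[0,0,0,0,0,0,-1],[0,0,0,0,0,0,-1],[0,0,0,0,0,0,-1],[0,0,0,0,0,0,-1],[0,0,0,0,0,0,-1],[0,0,0,0,0,0,-1],[0,0,0,0,0,0,-1],[0,0,0,0,0,0,-1]]
  ],
  "newtons": 70
}}

```text
time: 2.73
position: [0.4637, 0.2428, 0.0192]
orientation: [-1.0, 2.978, 0.0]
wrist_force: [-1.1, 1.1, 0.3]
grip_width: 0.0002
grip_force: 0.0
```

The fingers shut without catching anything, so I need to look.

```bash
python3 - <<'E'
from h import *
a=optics.capture("scene"); b=optics.capture("top"); cv2.imwrite("pics/s2.png",a); cv2.imwrite("pics/t2.png",b)
s=telemetry.observe(); print(s)
print(proj("scene",s["position"]),proj("top",s["position"]), ray("scene",(213,177.5),.033))
cv2.imwrite("pics/c2.png",np.hstack([cv2.resize(a[90:240,120:320],(400,300)),cv2.resize(b[160:310,110:310],(400,300))]))
E
```

```text
{'time': 2.8333, 'q': array([ 3.58816986e-01,  2.68824255e-01, -4.64907477e-01,  8.37072213e-01,
       -2.32482155e-05, -2.89382757e-01]), 'qvel': array([ 0.00078485, -0.00017014, -0.00054358,  0.00114881, -0.00139824,
        0.00131449]), 'joint_efforts': array([ 1.42773148e-03, -3.80378115e+01,  2.34247667e+01, -1.32030484e-03,
       -2.41407188e-04,  1.15558464e-04]), 'position': array([0.46356842, 0.24274194, 0.01902747]), 'orientation': array([ 1.00045576e+00, -2.97802785e+00,  3.69114830e-05]), 'wrist_force': array([-0.5276562 , -0.17017392, -0.08808519]), 'torque': array([-0.0011641 , -0.02528616, -0.00552316]), 'grip_force': 0.0, 'grip_width': -0.0001290232145460766}
[212.65109314 182.30413885] [198.75838347 232.96964668] [0.46358778 0.23865154 0.033     ]
```

View pics/c2.png

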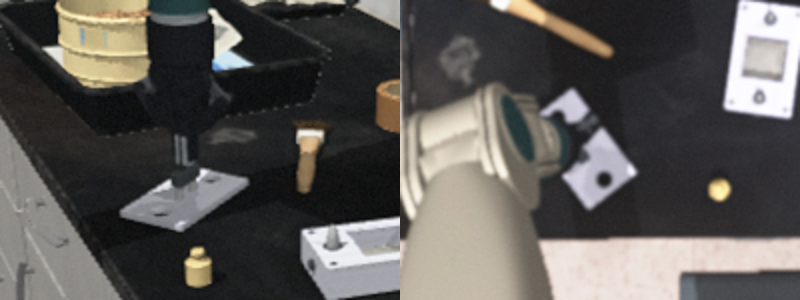

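The fingertips seem to end at the bar's top rather than around it, at scene pixel (211,173). I'll enlarge that area to check.

```bash
python3 - <<'E'
from h import *
a=cv2.imread("pics/s2.png"); o=cv2.imread("pics/s1.png")
f=lambda i:cv2.resize(cv2.convertScaleAbs(i[145:205,175:255],alpha=1.6,beta=25),(400,300),interpolation=cv2.INTER_CUBIC)
cv2.imwrite("pics/c3.png",np.hstack([f(a),f(o)]))
for z in (.008,.019,.024,.033,.042,.06): print(z,(proj("scene",[.4636,.2427,z])-[175,145])*5)
E
```

```text
0.008 [189.35098089 207.75105795]
0.019 [188.35142214 186.59487649]
0.024 [187.89452853 176.92448547]
0.033 [187.06807052 159.43207133]
0.042 [186.23636372 141.82856397]
0.06 [184.5570025  106.28400925]
```

View pics/c3.png

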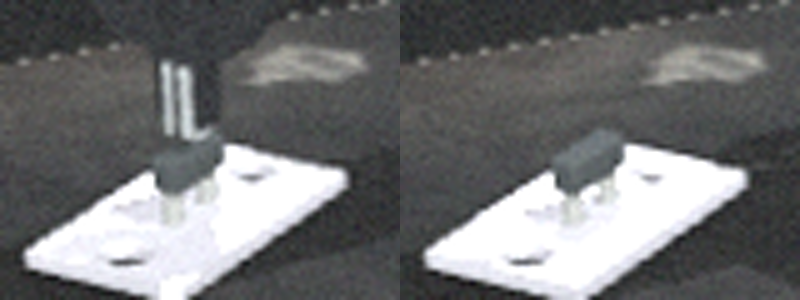

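The cover hasn't moved, and the tips appear to have closed just above the bar. That would put them about 25–30 mm higher than the telemetry says. I'll test this by going straight up 40 mm with the fingers shut and checking whether the cover comes along and where the tips really are.

Emit:
{"name": "play_rows", "arguments": {
  "steps": [
    [[0,0,0.25,0,0,0,-1],[0,0,0.25,0,0,0,-1],[0,0,0.25,0,0,0,-1],[0,0,0.25,0,0,0,-1],[0,0,0,0,0,0,-1],[0,0,0,0,0,0,-1]]
  ]
}}

```text
time: 3.33
position: [0.4648, 0.2432, 0.0605]
orientation: [-1.0, 2.975, 0.0]
wrist_force: [-0.2, -0.3, 0.6]
grip_width: -0.0002
grip_force: 0.0
```

```bash
python3 - <<'E'
from h import *
a=optics.capture("scene"); b=optics.capture("top"); cv2.imwrite("pics/s3.png",a); cv2.imwrite("pics/t3.png",b)
s=telemetry.observe(); p=s["position"]; print(s["time"],p,s["grip_width"],s["grip_force"],s["wrist_force"])
f=lambda i:cv2.resize(cv2.convertScaleAbs(i[125:205,165:265],alpha=1.6,beta=25),(400,320),interpolation=cv2.INTER_CUBIC)
g=lambda i:cv2.resize(i[190:270,155:255],(400,320),interpolation=cv2.INTER_CUBIC)
cv2.imwrite("pics/c4.png",np.hstack([f(a),g(b)]))
for dz in (-.02,0,.02,.03,.04): print(dz,(proj("scene",p+[0,0,dz])-[165,125])*4,(proj("top",p+[0,0,dz])-[155,190])*4)
E
```

```text
3.4333 [0.46347316 0.24271639 0.05905266] -0.0002923828313823215 0.0 [ 0.69004292  0.13038137 -0.0669108 ]
-0.02 [188.99391386 198.10920496] [168.57244976 171.96186969]
0 [187.50163747 166.55666051] [161.83994261 171.90700204]
0.02 [185.98802064 134.55289581] [154.84985158 171.85003517]
0.03 [185.22306599 118.37877031] [151.25354792 171.82072652]
0.04 [184.4526023  102.08816208] [147.58710572 171.79084626]
```

View pics/c4.png

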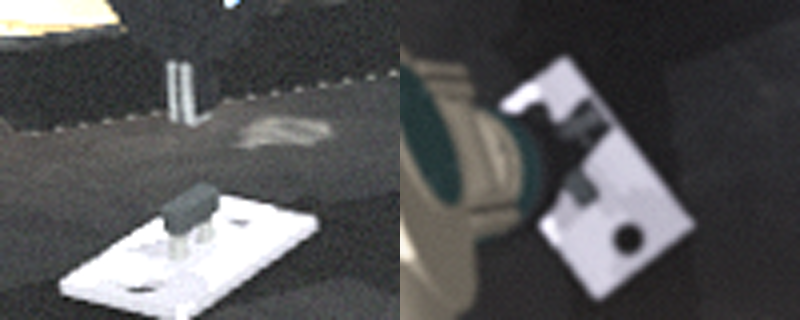

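Fully visible now, the shut fingertips are at scene crop (188,124). That puts them about 27 mm higher than the telemetry z, while x and y agree. The cover was never touched. I'll open, go down 45 mm, then continue carefully by picture and force.

Emit:
{"name": "play_rows", "arguments": {
  "steps": [
    [[0,0,0,0,0,0,1],[0,0,0,0,0,0,1],[0,0,0,0,0,0,1],[0,0,0,0,0,0,1],[0,0,-0.3,0,0,0,1],[0,0,-0.3,0,0,0,1],[0,0,-0.3,0,0,0,1],[0,0,-0.25,0,0,0,1]]
  ]
}}

```text
time: 4.1
position: [0.4633, 0.2427, 0.0121]
orientation: [1.0, -2.977, 0.0]
wrist_force: [-0.4, -0.2, -0.1]
grip_width: 0.0856
grip_force: 0.0
```

Emit:
{"name": "play_rows", "arguments": {
  "steps": [
    [[0,0,-0.15,0,0,0,1],[0,0,-0.15,0,0,0,1],[0,0,0,0,0,0,1]]
  ]
}}

```text
time: 4.35
position: [0.4627, 0.2424, -0.0002]
orientation: [1.0, -2.976, 0.0]
wrist_force: [0.0, 0.6, -0.2]
grip_width: 0.0853
grip_force: 0.0
```

Emit:
{"name": "play_rows", "arguments": {
  "steps": [
    [[0,0,-0.15,0,0,0,1],[0,0,-0.15,0,0,0,1],[0,0,0,0,0,0,1]]
  ]
}}

```text
time: 4.6
position: [0.463, 0.2425, -0.0119]
orientation: [1.0, -2.977, 0.0]
wrist_force: [-0.9, -0.6, -0.5]
grip_width: 0.0855
grip_force: 0.0
```

The reading is now −12 mm with no contact force, which confirms the z offset. Closing.

Emit:
{"name": "play_rows", "arguments": {
  "steps": [
    [[0,0,0,0,0,0,-1],[0,0,0,0,0,0,-1],[0,0,0,0,0,0,-1],[0,0,0,0,0,0,-1],[0,0,0,0,0,0,-1],[0,0,0,0,0,0,-1]]
  ],
  "newtons": 70
}}

```text
time: 5.1
position: [0.4639, 0.2431, -0.0105]
orientation: [-1.0, 2.977, 0.001]
wrist_force: [2.8, 0.6, -2.6]
grip_width: 0.0146
grip_force: 69.2
```

Gripped: width 14.6 mm, 69 N. Lifting 100 mm, then carrying toward the box.

Emit:
{"name": "play_rows", "arguments": {
  "steps": [
    [[0,0,0.2,0,0,0,-1],[0,0,0.4,0,0,0,-1],[0,0,0.5,0,0,0,-1],[0,0,0.5,0,0,0,-1],[0,0,0.5,0,0,0,-1],[0,0,0.4,0,0,0,-1],[0,0,0,0,0,0,-1]]
  ]
}}

```text
time: 5.68
position: [0.466, 0.2437, 0.0925]
orientation: [-0.999, 2.972, 0.0]
wrist_force: [1.3, 0.7, -2.6]
grip_width: 0.0146
grip_force: 69.3
```

Emit:
{"name": "play_rows", "arguments": {
  "steps": [
    [[0.1,-0.2,0,0,0,-0.5,-1],[0.2,-0.4,0,0,0,-0.7,-1],[0.2,-0.5,0,0,0,-0.8,-1],[0.25,-0.5,0,0,0,-0.9,-1],[0.25,-0.5,0,0,0,-0.9,-1],[0.25,-0.5,0,0,0,-0.9,-1],[0.25,-0.5,0,0,0,-0.9,-1],[0.25,-0.5,0,0,0,-0.9,-1]]
  ]
}}

```text
time: 6.35
position: [0.532, 0.0969, 0.0867]
orientation: [0.297, -3.123, 0.001]
wrist_force: [1.1, 0.7, -4.3]
grip_width: 0.0146
grip_force: 69.2
```

Emit:
{"name": "play_rows", "arguments": {
  "steps": [
    [[0.25,-0.5,0,0,0,-0.9,-1],[0.25,-0.5,0,0,0,-0.9,-1],[0.25,-0.5,0,0,0,-0.9,-1],[0.2,-0.5,0,0,0,-0.9,-1],[0.2,-0.5,0,0,0,-0.9,-1],[0.1,-0.35,0,0,0,-0.5,-1],[0,0,0,0,0,0,-1],[0,0,0,0,0,0,-1]]
  ]
}}

```text
time: 7.02
position: [0.5823, -0.0158, 0.0875]
orientation: [-0.245, -3.129, -0.001]
wrist_force: [0.4, 0.6, -3.7]
grip_width: 0.0147
grip_force: 69.2
```

```bash
python3 - <<'E'
from h import *
a=optics.capture("scene"); b=optics.capture("top"); cv2.imwrite("pics/s5.png",a); cv2.imwrite("pics/t5.png",b)
s=telemetry.observe(); p=s["position"]; r=R.from_rotvec(s["orientation"]).as_matrix()
print(s["time"],p,s["grip_width"],s["grip_force"],s["wrist_force"],np.degrees(np.arctan2(r[1,1],r[0,1]))-90,r[:,2])
cv2.imwrite("pics/c5.png",np.hstack([cv2.resize(a[130:250,240:400],(400,300)),cv2.resize(b[140:260,212:372],(400,300))]))
E
```

```text
7.1167 [ 0.58220721 -0.01466777  0.08799593] 0.014747322204096561 69.18816804885864 [-0.85745973  0.79084827 -3.87893112] -8.833424217545229 [-2.51649421e-03  8.45126357e-04 -9.99996477e-01]
```

View pics/c5.png

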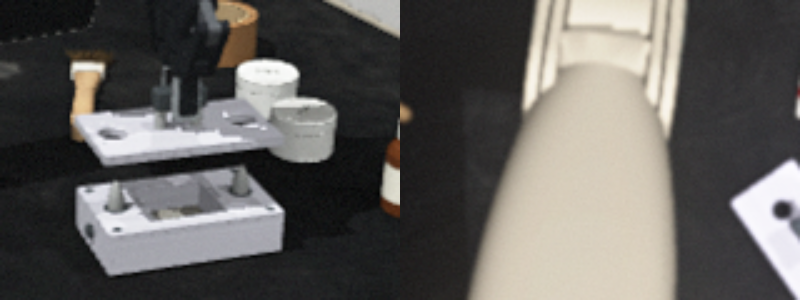

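The cover hangs level above the box. In the crop its holes are at (113,133) and (240,119), and the pin tips are at (116,180) and (240,168). I'll compute the remaining offset.

```bash
python3 - <<'E'
from h import *
f=lambda u,v:(240+u/2.5,130+v/2.5)
for zt in (.105,.107):
    H=[ray("scene",f(*q),zt)[:2] for q in ((113,133),(240,119))]; print(zt,H,np.mean(H,0),H[1]-H[0],np.linalg.norm(H[1]-H[0]))
P=[ray("scene",f(*q),.064)[:2] for q in ((116,180),(240,168))]; print(P,np.mean(P,0),P[1]-P[0],np.linalg.norm(P[1]-P[0]))
E
```

```text
0.105 [array([ 0.52850924, -0.00792602]), array([ 0.63601915, -0.02566961])] [ 0.5822642  -0.01679781] [ 0.10750991 -0.01774359] 0.10896428292544297
0.107 [array([ 0.52642274, -0.0119816 ]), array([ 0.63343579, -0.02964319])] [ 0.57992927 -0.02081239] [ 0.10701306 -0.01766159] 0.10846071231349438
[array([ 0.53088476, -0.01014874]), array([ 0.63453045, -0.03271507])] [ 0.58270761 -0.0214319 ] [ 0.10364569 -0.02256633] 0.10607387704581557
```

Emit:
{"name": "play_rows", "arguments": {
  "steps": [
    [[0,-0.1,-0.2,0,0,0,-1],[0,0,-0.25,0,0,0,-1],[0,0,-0.25,0,0,0,-1],[0,0,0,0,0,0,-1],[0,0,0,0,0,0,-1]]
  ]
}}

```text
time: 7.53
position: [0.5819, -0.0186, 0.0593]
orientation: [-0.242, -3.129, -0.0]
wrist_force: [-0.0, -0.1, -3.2]
grip_width: 0.0148
grip_force: 69.1
```

```bash
python3 - <<'E'
from h import *
a=optics.capture("scene"); cv2.imwrite("pics/s6.png",a)
s=telemetry.observe(); print(s["time"],s["position"],s["grip_force"],s["wrist_force"])
cv2.imwrite("pics/c6.png",cv2.resize(a[150:250,262:362],(600,600),interpolation=cv2.INTER_CUBIC))
f=lambda q:((q-[262,150])*6).round()
c=np.array([.582,-.0195]);d=np.array([np.cos(np.radians(-8.5)),np.sin(np.radians(-8.5))])*.055
for k in (-1,1):
    for z in (.040,.064,.078): print(k,z,f(proj("scene",[*(c+k*d),z])))
E
```

```text
7.5833 [ 0.58281923 -0.01882167  0.06019354] 69.11359548568726 [ 0.36336743 -0.21428442 -2.20876249]
-1 0.04 [138. 379.]
-1 0.064 [139. 315.]
-1 0.078 [140. 277.]
1 0.04 [437. 339.]
1 0.064 [441. 277.]
1 0.078 [443. 240.]
```

View pics/c6.png

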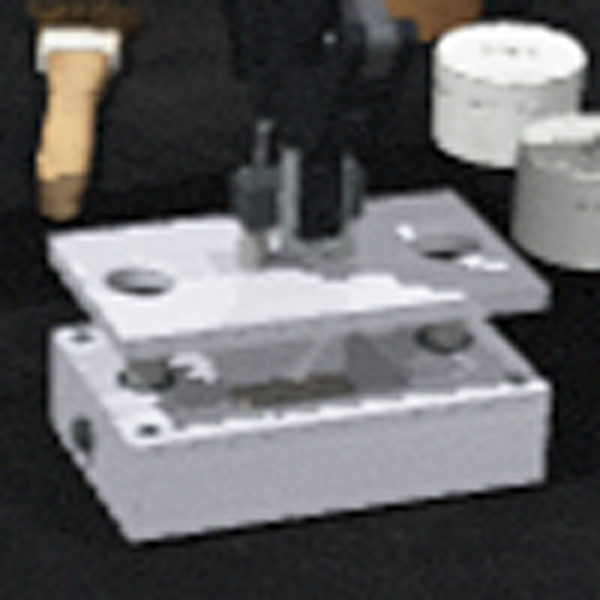

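The hole centres are at (143,281) and (446,244), against predicted (140,277) and (443,240). The pin bases are at (147,380) and (443,340), so the alignment is within about 2 mm. I'll shift 1.2 mm in x and lower slowly, checking the force.

Emit:
{"name": "play_rows", "arguments": {
  "steps": [
    [[0.03,0,-0.1,0,0,0,-1],[0,0,-0.1,0,0,0,-1],[0,0,-0.1,0,0,0,-1],[0,0,-0.1,0,0,0,-1],[0,0,0,0,0,0,-1]]
  ]
}}

```text
time: 8.0
position: [0.5839, -0.0192, 0.0439]
orientation: [-0.243, -3.13, -0.0]
wrist_force: [-0.2, -0.0, -3.8]
grip_width: 0.0145
grip_force: 69.1
```

Emit:
{"name": "play_rows", "arguments": {
  "steps": [
    [[0,0,-0.1,0,0,0,-1],[0,0,-0.1,0,0,0,-1],[0,0,-0.05,0,0,0,-1],[0,0,0,0,0,0,-1]]
  ]
}}

```text
time: 8.33
position: [0.5841, -0.0191, 0.0343]
orientation: [-0.243, -3.131, -0.0]
wrist_force: [-0.3, -0.1, -3.2]
grip_width: 0.0147
grip_force: 69.1
```

Emit:
{"name": "play_rows", "arguments": {
  "steps": [
    [[0,0,-0.05,0,0,0,-1],[0,0,0,0,0,0,-1],[0,0,0,0,0,0,-1]]
  ]
}}

```text
time: 8.58
position: [0.5848, -0.0192, 0.033]
orientation: [0.243, 3.132, -0.0]
wrist_force: [-0.2, -0.3, -3.3]
grip_width: 0.0147
grip_force: 69.1
```

Emit:
{"name": "play_rows", "arguments": {
  "steps": [
    [[0,0,-0.04,0,0,0,-1],[0,0,0,0,0,0,-1]]
  ]
}}

```text
time: 8.75
position: [0.5848, -0.0193, 0.0313]
orientation: [-0.243, -3.132, 0.0]
wrist_force: [0.2, 0.4, -2.7]
grip_width: 0.0149
grip_force: 69.1
```

Emit:
{"name": "play_rows", "arguments": {
  "steps": [
    [[0,0,-0.04,0,0,0,-1],[0,0,0,0,0,0,-1]]
  ]
}}

```text
time: 8.92
position: [0.5846, -0.0192, 0.0296]
orientation: [-0.243, -3.132, -0.0]
wrist_force: [-0.8, 0.5, -3.6]
grip_width: 0.0149
grip_force: 69.1
```

```bash
python3 - <<'E'
from h import *
a=optics.capture("scene"); cv2.imwrite("pics/s7.png",a)
s=telemetry.observe(); print(s["time"],s["position"],s["grip_force"],s["wrist_force"])
cv2.imwrite("pics/c7.png",cv2.resize(a[150:250,262:362],(600,600),interpolation=cv2.INTER_CUBIC))
E
```

```text
8.9667 [ 0.58461605 -0.01920436  0.02964635] 69.11309838294983 [ 0.42642002  0.0073434  -3.61500603]
```

View pics/c7.png

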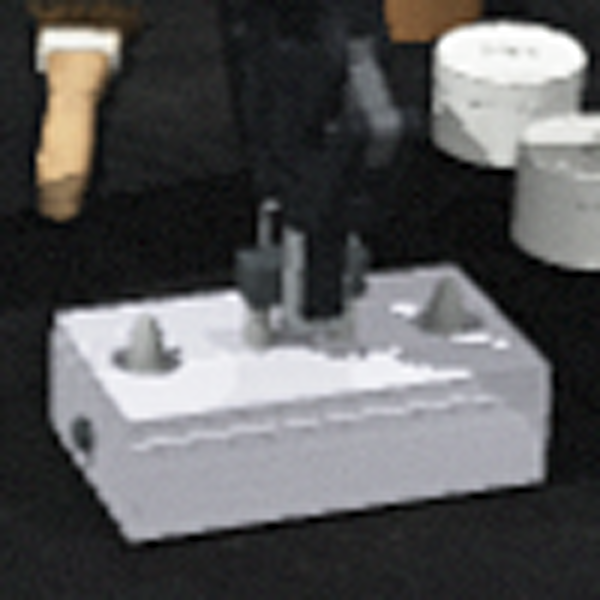

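Both pins stand up through the holes, at (150,345) and (443,305), and the plate is about on the block. I'll go down slightly further until contact, then release and lift away.

Emit:
{"name": "play_rows", "arguments": {
  "steps": [
    [[0,0,-0.03,0,0,0,-1],[0,0,0,0,0,0,-1]]
  ]
}}

```text
time: 9.13
position: [0.5848, -0.0192, 0.0295]
orientation: [0.243, 3.132, -0.0]
wrist_force: [-3.0, -0.1, 2.5]
grip_width: 0.0146
grip_force: 70.1
```

Emit:
{"name": "play_rows", "arguments": {
  "steps": [
    [[0,0,0,0,0,0,1],[0,0,0,0,0,0,1],[0,0,0,0,0,0,1],[0,0,0,0,0,0,1],[0,0,0,0,0,0,1],[0,0,0,0,0,0,1]]
  ]
}}

```text
time: 9.63
position: [0.5849, -0.0193, 0.0286]
orientation: [0.243, 3.132, -0.0]
wrist_force: [-0.8, 0.6, -0.2]
grip_width: 0.0842
grip_force: 0.0
```

Emit:
{"name": "play_rows", "arguments": {
  "steps": [
    [[0,0,0.25,0,0,0,1],[0,0,0.5,0,0,0,1],[0,0,0.5,0,0,0,1],[0,0,0.5,0,0,0,1],[0,0,0.5,0,0,0,1],[0,0,0.25,0,0,0,1],[0,0,0,0,0,0,1]]
  ]
}}

```text
time: 10.22
position: [0.5874, -0.0196, 0.1322]
orientation: [0.242, 3.126, -0.001]
wrist_force: [-0.7, -0.5, 0.2]
grip_width: 0.0857
grip_force: 0.0
```

```bash
python3 - <<'E'
from h import *
a=optics.capture("scene"); cv2.imwrite("pics/s8.png",a)
s=telemetry.observe(); print(s["time"],s["position"],s["grip_width"],s["wrist_force"])
cv2.imwrite("pics/c8.png",cv2.resize(a[150:250,262:362],(600,600),interpolation=cv2.INTER_CUBIC))
E
```

```text
10.2667 [ 0.58612301 -0.01940807  0.13026498] 0.08522477137462495 [-0.40617012  0.01862231 -0.38407264]
```

View pics/c8.png

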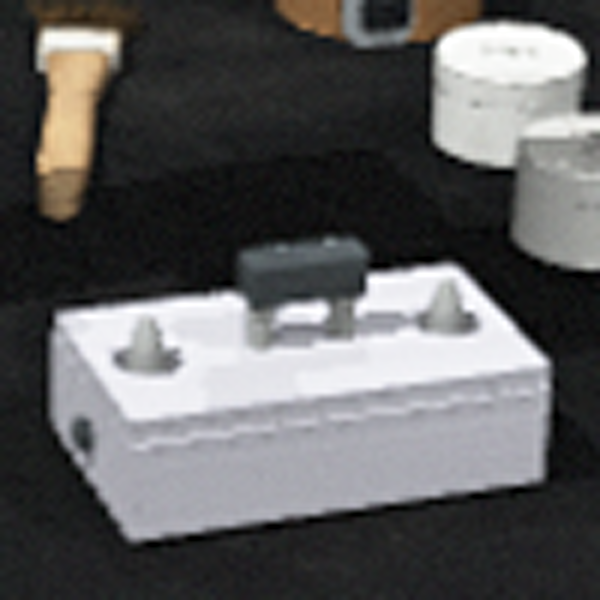

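The cover lies flat with both pins through its holes, at (150,345) and (447,305), and the gripper is clear. Handing in.

```bash
python3 -c "
from rig import sign_off
print(sign_off())"
```

```text
the job is handed in; nothing more can be done
None
```

The fitting cover (the left one, holes 110 mm apart) lies flat on the shear box with both pins through its holes, the other cover was left alone, and the job was handed in at about 10 s; my first grasp closed above the handle because the fingertips were about 27 mm higher than the telemetry showed, so I redid it, and sign-off returned no verdict.

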